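# Hold a spread snap ring at the groove of a mill roll

## Robot

A 6-joint arm with a two-finger parallel gripper is mounted at the origin on the work surface. World frame = base frame: x ahead of the robot, y to its left, z up, the work surface at z = 0. Lengths are in m, angles in rad, forces in N, time in s.
With the tool pointing down it reaches from about 0.35 to 0.775 m from the base axis. Payload 7.3 kg.
Tool frame: the origin (TCP) lies on the centre line of the jaws, within the pads' length; the fingertips stand 17 mm ahead of it and the grasp point (between the pads) lies 2 mm behind it (robot.tcp_to_tips is the distance from the TCP to the fingertips, in m); z points along the fingers, y is the line along which they close (so a half turn about z gives the same grasp; the last joint's range is limited). The gripper opens to 92 mm and grips with 3 to 60 N. Pads are 19 mm wide; open, the fingers measure 130 mm over their backs; the gripper's body (75 mm by 190 mm) begins 47 mm behind the grasp point.
Start: joints at [-1.378, 0.342, 1.524, -0, 1.275, -0.146], TCP at [0.175, -0.495, 0.244] pointing down, gripper open.
Joint ranges: [-2.53, 2.53], [-0.77, 2.02], [0.04, 2.7], [-1, 4.14], [0.28, 2.66], [-3.11, 3.11]. Speed limits (rad/s): [2.57, 2.57, 3.14, 3.14, 3.14, 3.14].

## Interface

Orientations are given as [roll, pitch, yaw] about the fixed x, y, z axes, in that order (R = Rz(yaw) Ry(pitch) Rx(roll)).
In Python, from cell import robot gives the robot as it stands. The module is installed in compiled form; this text tells all that it offers.
- The arm moves only by the tool carry_out, never from a script. Its argument "commands" is a list of rows, each a list of 3 entries, a list of its own where there are three numbers: the shift along the tool's x, y, z in m, then the turn about the tool's z in rad, then the opening, from 0 (shut) to 1 (fully open). In form: [[[dx, dy, dz], yaw, claw], ...]. A call has 1 to 20 rows; each row shifts and turns the commanded pose from where the row before left it, along the tool's axes as they then stand; what a row does not reach is not made up. A row lasts 1/8 s, in which the tool goes at most 62.5 mm and 10.7 degrees, less where a joint would pass 70% of its speed; a pose out of reach is approached as far as the arm can. A call is refused whole if a number of a shift passes 0.0625 or a number of a turn 0.188, either way. A call with a gripper value outside its range is refused whole. The fingers move at their own pace and stop on an object; "newtons" is the grip in N (left out, the last holds). Time passes only in rows, so rows that do not move let the fingers close. It gives the time, the measured TCP pose, the force, the opening and the grip force at its end, in the units of the state.
- robot.observe(): the state, without advancing time (a new reading comes with each control period).
- robot.read_camera(name): name is "side" or "top" or "wrist"; returns a dict with "pixels" (480x640x3 uint8, red, green, blue), "fx", "fy", "cx", "cy" (pixels), "view" (4x4, takes a point from world to camera coordinates); the wrist camera has in their place "T_tool_cam" (4x4, takes a point from camera to tool coordinates, whose origin is the TCP and whose axes are the flange's). Camera axes: x right, y up, looking along -z (the intrinsics and any distortion apply to the point x, -y, -z); pixel columns grow to the right and rows downward; lengths in m; the calibration is good to about 2 mm. A picture is of the moment at which its call begins: read the wrist's pose just before it. There is no depth.
- robot.hand_in(): hands the job in; it is judged then, once.
Trained networks look in a picture, given as the dict that the camera call returned (one of the last four; its "shot" number tells which), for a name from the list of things; names that differ only in an ending like _2 or _b are one class to them, and where a whole thing is asked for, a point or a joint stands for the part that bears it (a point fixed in the world has none). Each returns a list of dicts, best first, with "p" (0 to 1); they miss things now and then, are a little off and sometimes report something else, mostly with a low value. They report only what shows in the picture. A call takes as long as a camera call. They do not tell look-alikes from the thing itself.
- robot.find_in(picture, name): "at" ([column, row] in pixels, amid what is visible of it).
- robot.tip_of(picture, name): "at" ([column, row] in pixels: a listed point, or the origin of a listed thing).
The state is a dict: "time": time; "qpos": joint angles; "qvel": joint speeds; "joint_efforts": joint torques, N m; "tool_pos": TCP position; "tool_rot": TCP orientation; "contact_force": force on the tool from outside, world axes, zero at the start; "torque": the same for the moment, N m; "opening": finger opening in m; "grip_force": force on a finger pad.
Only numpy, scipy, OpenCV 4.12 (cv2) and the standard library are available. Lean on these libraries where they do the work, as an engineer would, in place of code of your own. Each camera call takes 0.05 s, during which the arm holds its last target. There are 200 camera calls.

## Task

The rolling-mill roll stands on end with its pinion on, and the snap ring that keeps the pinion in place still lies on the steel bench block. Take the snap-ring pliers off their rest, put their two tips into the ring's gap, squeeze to spread the ring wide, pass it over the end of the roll's journal and bring it down level with the groove just above the pinion's brass hub. Finish while holding it there with the pliers squeezed, the ring spread wide, level, centred round the journal and not pressed against journal or hub; keep the fingers off the ring and leave the hammer, cup, tin and file where they are.

Things in the scene. Friction and masses are not known exactly. Their poses are not given: they have to be found in the camera images.
- rest: Wooden pliers rest, fixed: board 200 x 110 x 10 mm with cross bars 16 and 165 mm behind the origin (tops 46 and 43 mm up) that carry the pliers level, so the handles between them are free beside and below. Origin on the table 50 mm ahead of the pliers' pivot, x towards their tips. Two 10 mm high cheeks on the front bar flank the jaws, 24 mm off the middle: lift straight up.
- pliers: Spreading snap-ring pliers with red handle sleeves, 0.24 kg, lying level. Origin in the middle of the pivot, 50 mm above the table at the start; z up, x to the tips, y to their left. The jaws (4 mm above and below the origin's level, at most 21 mm wide over both) run level to the front and end 87 mm ahead of the pivot in noses bent straight down. Squeezing the handles moves the tips apart.
- pliers_grip (a point): Where to grip the pliers: midway between the sleeves, 48 mm behind the pivot, at the centre of mass, axes as the pliers'. Here they are 60 mm wide over both sleeves (11 mm thick, 14 high, splayed 10 degrees), 39 mm fully squeezed. A spring resists: over 23 N per finger to move (20 N carries them shut, tips sagging 2 or 3 mm), 41 N at the stop with the ring on; hold with 60 N or more. Squeezing shifts the pliers about 5 mm tipwards in the fingers.
- pliers_tip (a point): Midway between the two tips at the level of their shoulders: 82 mm ahead of the pivot, 27 mm below it; axes as the pliers'. Each nose is 10 mm (x) by 5 mm and ends here in a shoulder; below it a square pin, 4 mm thick and 8 mm long, goes straight down. Pins are centred 3 mm left and right of this point when shut (11.4 mm over both noses and pins), 21 mm left and right and 2.6 mm nearer the pivot when fully squeezed.
- pliers_l (a joint): Angle of the left half of the pliers (rad): 0 handles apart and tips together, 0.22 squeezed to the built-in stop. The right half moves alike.
- block: Polished steel bench block, fixed, 70 x 75 x 20 mm; the ring lies on its top. Origin on the table about below the ring's centre, x the way the ring's gap faces (within 0.12 rad). The block ends 13 mm ahead of the origin, so the ring's lugs stand free over its edge.
- ring: Dark spring-steel snap ring, 24 g, 4 mm thick, flat on the block, its middle 22 mm above the table. Origin at its centre at rest, mid-thickness; z up, x towards the gap. At rest 40.5 mm inside, 51.5 mm outside. Squeezing with the pins in the gap spreads it; it then stays on the pins by its own spring force (about 6 N) and can be lifted; it springs shut when released.
- ring_gap (a point): Middle of the ring's gap, 26 mm from its origin, mid-thickness; axes as the ring's. The gap is 15 mm wide between two lugs, each with a V notch (9 mm mouth, 4.5 mm deep) facing the gap. The shut pins go in here from above, pliers outside the ring with their x opposite to the ring's x; with the shoulders 0 to 4 mm above the ring's upper face, squeezing seats the pins in the notches.
- ring_eye (a point): Centre of the opening of the ring when fully spread, mid-thickness: 4 mm from the ring's origin towards the gap; axes as the ring's. Then the pins are 22 mm from it in x, and a 43 mm journal passes with about 2 mm to spare all round if this point is on its axis.
- ring_l (a joint): Angle by which the ring's left half is spread (rad): 0 at rest, about 0.25 with the pliers fully squeezed, about 0.13 if it merely clasps the journal.
- ring_r (a joint): The same for the right half.
- roll: Steel roll of a hand rolling mill on end in a dark wooden block, fixed. Origin on the table under its vertical axis. From below: block 120 x 120 mm up to 35 mm, barrel 64 mm thick to 70 mm, pinion 87 mm over the teeth to 88 mm, brass hub 51 mm thick to 94 mm, dark groove 41 mm thick to 100 mm, bright journal 43 mm thick to 110 mm, bevel to 112 mm.
- groove (a point): Centre of the groove, on the roll's axis, 97 mm above the table (halfway up the 6 mm wide groove; 15 mm below the roll's top end).
- hammer: Hammer lying on the table, 220 mm long, head to its +x; leave alone.
- cup: White cup, 72 mm wide, 75 mm high, standing; leave alone.
- tin: Small round tin, 60 mm wide, 45 mm high, brass lid; leave alone.
- file: Flat file, 240 mm long, with an orange handle, lying; leave alone.
Mind the look-alikes: they are no part of the job. Leave any green look-alike of the pliers alone.

How it is judged:
On the way:
1. the ring is spread by the held pliers and lifted clear of the block (value of joint each of ring_l, ring_r above 0.19 rad and height (world z) of ring above 0.045 m and contact force between ring and block below 0.05 N and contact force between the fingers and pliers above 8 N), for 0.2 s.
At the end, for the whole second after the job is handed in: Ring held still on the squeezed pliers at the groove: both halves spread over 0.19 rad, mid-thickness within 1.8 mm of the groove's middle height, centre within 3 mm of the axis, tilt under 0.1 rad, under 5 N between ring and roll, pliers off the roll; bystanders within 30 mm (value of joint each of ring_l, ring_r above 0.19 rad and z of ring_eye in the frame of groove between -0.002 and 0.0018 m and horizontal distance between ring_eye and groove below 0.003 m and angle between ring's own z axis and vertical below 0.1 rad and contact force between the fingers and pliers above 8 N and contact force between ring and roll below 5 N and contact force between pliers and roll below 1 N and linear speed of ring below 0.02 m/s and distance of each of hammer, cup, tin, file from where it was at the start of the episode below 0.03 m); the arm keeps its last pose, push and grip.
It fails at once if the fingers touch the snap ring (contact force between the fingers and ring above 0.5 N).
It fails at once if the hammer, cup, tin or file is moved by more than 30 mm or the cup or tin is tipped over (distance of any of hammer, cup, tin, file from where it was at the start of the episode above 0.03 m or angle between any of cup, tin's own z axis and vertical above 0.5 rad).
It also fails if it takes over 51 s, if anything falls off the work surface, if the arm or the gripper's body presses on something with over 40 N, if the wrist force passes 120 N, or if a joint passes its speed limit or range.

## Working session

There is one attempt and no reset: what is moved stays moved. The work goes in short steps, Python scripts to look and compute and a tool call to move; the robot and the scene stay as the last step left them, time stands still between calls to the robot, and variables do not carry over. Pictures are saved under pics/ and viewed, at most 10 in all, crops included, and the job is handed in when it is done.

Besides the shell and the picture viewer there is one more tool, called after "Emit:" by a JSON object that holds its "name" and its "arguments". carry_out: Moves the arm, as the interface text tells. Its arguments: {"type":"object","properties":{"commands":{"type":"array"},"newtons":{"type":"number"}},"required":["commands"]}

```bash
mkdir -p pics
cat > h.py <<'E'
import numpy as np, cv2
from cell import robot
from scipy.spatial.transform import Rotation as R
def ray(p,uv):
    V=np.linalg.inv(p["view"]); u,v=uv
    d=np.array([(u-p["cx"])/p["fx"],-(v-p["cy"])/p["fy"],-1.])
    return V[:3,3],V[:3,:3]@d
def onz(p,uv,z):
    o,d=ray(p,uv); return o+d*(z-o[2])/d[2]
def pix(p,X):
    c=p["view"]@np.append(X,1); return np.array([p["cx"]+p["fx"]*c[0]/-c[2],p["cy"]-p["fy"]*c[1]/-c[2]])
def wrist():
    s=robot.observe(); p=robot.read_camera("wrist")
    T=np.eye(4);T[:3,:3]=R.from_euler("xyz",s["tool_rot"]).as_matrix();T[:3,3]=s["tool_pos"]
    p["view"]=np.linalg.inv(T@p["T_tool_cam"]); return p
def tri(obs):
    A=np.zeros((3,3));b=np.zeros(3)
    for p,uv in obs:
        o,d=ray(p,uv);d=d/np.linalg.norm(d);M=np.eye(3)-np.outer(d,d);A+=M;b+=M@o
    return np.linalg.solve(A,b)
def save(p,n,crop=None,s=1):
    im=p["pixels"][:,:,::-1]
    if crop: x,y,w,h=crop; im=im[y:y+h,x:x+w]
    cv2.imwrite("pics/"+n,cv2.resize(im,None,fx=s,fy=s,interpolation=cv2.INTER_CUBIC))
E
python3 - <<'E'
from h import *
print({k:(np.round(v,3).tolist() if not isinstance(v,float) else v) for k,v in robot.observe().items()}, robot.tcp_to_tips)
for c in ["top","side"]:
    p=robot.read_camera(c); save(p,c+"0.png")
    print(c,[k for k in p], p["fx"],p["cx"],p["cy"],np.round(np.linalg.inv(p["view"])[:3,3],3))
    for n,z in dict(rest=0,pliers=.05,pliers_grip=.05,pliers_tip=.023,block=0,ring=.022,ring_gap=.022,ring_eye=.022,roll=0,groove=.097,hammer=0.01,cup=0,tin=0,file=0).items():
        for r in robot.tip_of(p,n)[:3]: print(n,np.round(r["p"],2),np.round(r["at"]),np.round(onz(p,r["at"],z),4))
E
```

```text
{'time': 0.0, 'qpos': [-1.378, 0.343, 1.525, -0.0, 1.275, -0.146], 'qvel': [-0.001, -0.0, -0.001, -0.001, 0.001, -0.001], 'joint_efforts': [-0.001, -43.125, -24.422, 0.072, 0.056, -0.0], 'tool_pos': [0.174, -0.495, 0.243], 'tool_rot': [-3.14, -0.0, 0.339], 'contact_force': [-0.24, -0.436, -0.707], 'torque': [-0.044, -0.003, -0.015], 'grip_force': 0.0, 'opening': 0.09218651737963436} 0.017
top ['pixels', 'fx', 'fy', 'cx', 'cy', 'view', 'shot'] 544.2930200198483 318.9288619216335 246.0731399677277 [0.231 0.013 1.498]
rest 0.7 [318. 242.] [0.6001 0.0091 0.    ]
rest 0.2 [213. 235.] [0.6312 0.3051 0.    ]
pliers 0.59 [149. 334.] [0.3567 0.4617 0.05  ]
pliers 0.58 [318. 263.] [0.5291 0.0098 0.05  ]
pliers_grip 0.78 [138. 321.] [0.3915 0.4931 0.05  ]
pliers_grip 0.57 [317. 277.] [0.4918 0.015  0.05  ]
pliers_tip 0.92 [174. 356.] [0.2971 0.4028 0.023 ]
pliers_tip 0.73 [322. 230.] [ 0.6275 -0.0036  0.023 ]
pliers_tip 0.31 [226. 245.] [0.5969 0.2653 0.023 ]
block 0.67 [419. 238.] [ 0.6006 -0.2794  0.    ]
ring 0.68 [419. 237.] [ 0.5989 -0.2754  0.022 ]
ring_gap 0.44 [421. 244.] [ 0.5778 -0.27
[... 942 characters left out ...]
 0.5074 0.05  ]
pliers_grip 0.41 [386. 218.] [ 0.5645 -0.233   0.05  ]
pliers_tip 0.87 [236. 396.] [0.2821 0.4081 0.023 ]
pliers_tip 0.59 [314. 244.] [ 0.6102 -0.0077  0.023 ]
block 0.66 [390. 220.] [ 0.5944 -0.2776  0.    ]
ring 0.57 [385. 215.] [ 0.604  -0.2629  0.022 ]
ring 0.47 [231. 248.] [0.7265 0.1958 0.022 ]
ring_gap 0.63 [394. 219.] [ 0.5738 -0.2743  0.022 ]
ring_eye 0.63 [314. 243.] [ 0.6162 -0.0126  0.022 ]
roll 0.87 [221. 293.] [0.6029 0.2903 0.    ]
groove 0.59 [219. 268.] [0.5951 0.2872 0.097 ]
hammer 0.6 [319. 217.] [ 0.7207 -0.0999  0.01  ]
hammer 0.23 [312. 245.] [ 0.624  -0.0093  0.01  ]
cup 0.78 [232. 249.] [0.7452 0.185  0.    ]
tin 0.57 [160. 330.] [0.5736 0.4715 0.    ]
```

View pics/top0.png

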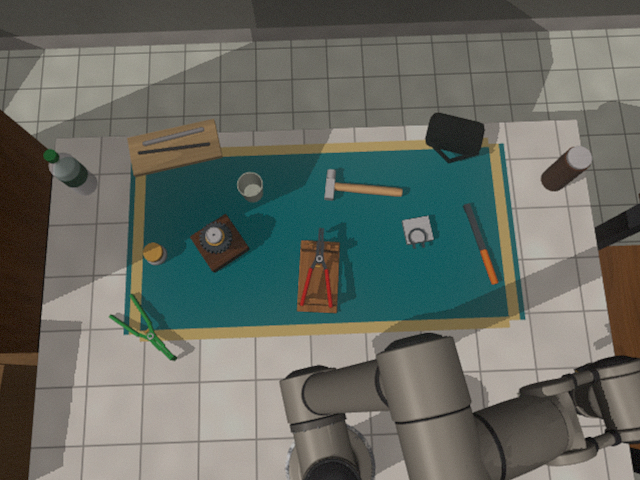

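View pics/side0.png

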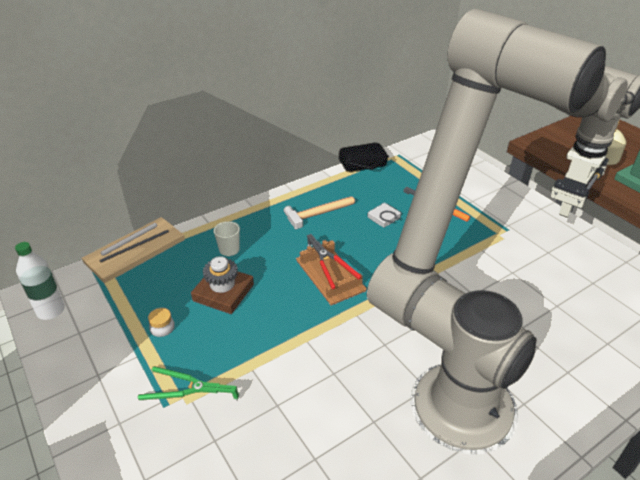

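Top view: red pliers on the rest, with pivot (319,259) and tips (321,230). The green look-alike is at (148,333) and is rejected. The ring is on the block at (418,237) with its gap towards the robot, and the roll is at (215,236). The wooden tray with two rods at (175,145) isn't relevant. First I'll take a wrist look at the ring, then the pliers.

Emit:
{"name": "carry_out", "arguments": {"commands": [[[0, 0, 0], 0.17, 1], [[0, 0, 0], 0.169, 1], [[0.043, -0.027, -0.005], 0, 1], [[0.043, -0.027, -0.005], 0, 1], [[0.043, -0.027, -0.005], 0, 1], [[0.043, -0.027, -0.005], 0, 1], [[0.043, -0.027, -0.005], 0, 1], [[0.043, -0.027, -0.005], 0, 1], [[0.043, -0.027, -0.005], 0, 1], [[0.043, -0.027, -0.005], 0, 1], [[0, 0, 0], 0, 1], [[0, 0, 0], 0, 1]]}}

```text
time: 3.0
tool_pos: [0.5182, -0.2793, 0.2834]
tool_rot: [3.142, 0.001, 0.0]
contact_force: [0.0, -0.3, 0.2]
opening: 0.0919
grip_force: 0.0
```

```bash
cat >> h.py <<'E'
def look(p,names,n=2):
    for nm,z in names.items():
        for r in robot.tip_of(p,nm)[:n]: print(nm,np.round(r["p"],2),np.round(r["at"],1),np.round(onz(p,r["at"],z),4))
E
python3 - <<'E'
from h import *
s=robot.observe();print(s["time"],s["tool_pos"],s["tool_rot"])
p=wrist();print(np.round(p["T_tool_cam"],3),p["fx"]);save(p,"ring1.png")
look(p,dict(ring=.022,ring_gap=.022,ring_eye=.022,block=0,file=0,hammer=.01))
E
```

```text
3.0 [ 0.51817227 -0.27927443  0.28336921] [3.14158785e+00 9.04014041e-04 2.70817411e-04]
[[-0.001  0.968  0.251  0.068]
 [ 1.     0.001 -0.001  0.001]
 [-0.001  0.251 -0.968 -0.142]
 [ 0.     0.     0.     1.   ]] 334.8509736177005
ring 0.59 [307.4 138.7] [ 0.5977 -0.2677  0.022 ]
ring_gap 0.67 [311.5 159.6] [ 0.5742 -0.2723  0.022 ]
ring_eye 0.61 [307.6 137.6] [ 0.599  -0.2679  0.022 ]
ring_eye 0.55 [ 65.8 235.8] [0.4821 0.0335 0.022 ]
block 0.59 [314.8 134.7] [ 0.603 -0.276  0.   ]
file 0.72 [454.4 168.5] [ 0.5625 -0.4499  0.    ]
```

View pics/ring1.png

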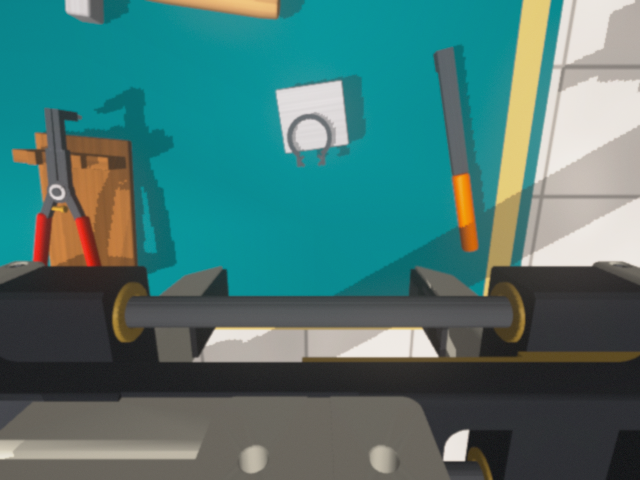

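Wrist view: ring centre is about (310,133), with the lugs and gap at (311,160) facing the robot. The red pliers' pivot is at (57,192) and the file is at right. I'll move lower to measure the ring.

Emit:
{"name": "carry_out", "arguments": {"commands": [[[0, -0.002, 0.04], 0, 1], [[0, -0.002, 0.04], 0, 1], [[0, -0.002, 0.04], 0, 1], [[0, 0, 0.03], 0, 1], [[0, 0, 0], 0, 1], [[0, 0, 0], 0, 1]]}}

```text
time: 4.1
tool_pos: [0.5191, -0.2739, 0.1351]
tool_rot: [3.14, -0.002, -0.001]
contact_force: [-0.0, 0.0, 0.5]
opening: 0.0919
grip_force: 0.0
```

Run:
```python
from h import *
s=robot.observe();print(s["time"],s["tool_pos"],s["tool_rot"])
p=wrist()
look(p,dict(ring=.022,ring_gap=.022,ring_eye=.022,block=0),1)
c=pix(p,[.598,-.27,.022]);print(c)
# rectified top-down patch at z=.024 : 10 px/mm*... 80x80mm, 6 px/mm
def rect(p,x0,y0,z,w=.09,s=6):
    n=int(w*1000*s); q=np.float32([[0,0],[n,0],[n,n],[0,n]])
    W=[(x0+w/2,y0+w/2),(x0+w/2,y0-w/2),(x0-w/2,y0-w/2),(x0-w/2,y0+w/2)]
    src=np.float32([pix(p,[a,b,z]) for a,b in W])
    return cv2.warpPerspective(p["pixels"],cv2.getPerspectiveTransform(src,q),(n,n),flags=cv2.INTER_CUBIC)
im=rect(p,.595,-.275,.024)
cv2.imwrite("pics/ringrect.png",im[:,:,::-1])
```

```text
4.1 [ 0.51914221 -0.27390727  0.13512349] [ 3.14028765e+00 -1.78611416e-03 -5.53315725e-04]
ring_gap 0.59 [313.3 167.3] [ 0.5743 -0.2712  0.022 ]
block 0.76 [320.8 131. ] [ 0.6013 -0.277   0.    ]
[311.51412027 134.11888099]
```

View pics/ringrect.png

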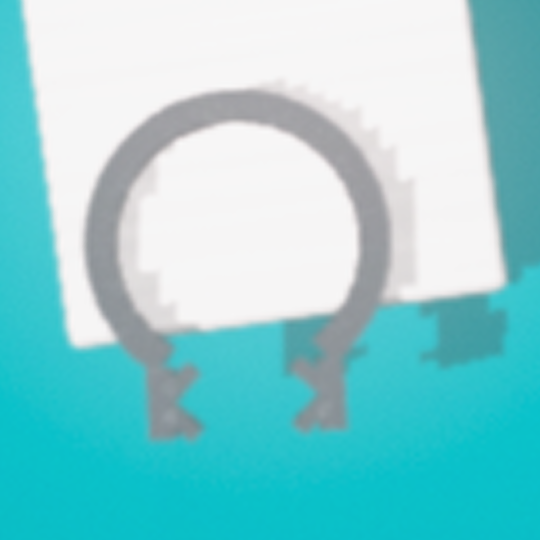

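Rectified at 6 px/mm: ring centre (237,242) gives world (0.5997,-0.2696). Gap middle (248,398) gives (0.5737,-0.2713), 26 mm from the centre as specified. Pliers yaw for insertion is about +0.065. Next, the pliers.

Emit:
{"name": "carry_out", "arguments": {"commands": [[[-0.008, -0.041, -0.01], 0, 1], [[-0.008, -0.041, -0.01], 0, 1], [[-0.008, -0.041, -0.01], 0, 1], [[-0.008, -0.041, -0.01], 0, 1], [[-0.008, -0.041, -0.01], 0, 1], [[-0.008, -0.041, -0.01], 0, 1], [[-0.008, -0.04, -0.01], 0, 1], [[0, 0, 0], 0, 1], [[0, 0, 0], 0, 1]]}}

```text
time: 5.48
tool_pos: [0.4629, 0.0124, 0.204]
tool_rot: [3.141, -0.001, 0.0]
contact_force: [0.4, 0.1, -0.1]
opening: 0.0915
grip_force: 0.0
```

```bash
cat >> h.py <<'E'
def rect(p,x0,y0,z,w=.09,s=6):
    n=int(w*1000*s); q=np.float32([[0,0],[n,0],[n,n],[0,n]])
    W=[(x0+w/2,y0+w/2),(x0+w/2,y0-w/2),(x0-w/2,y0-w/2),(x0-w/2,y0+w/2)]
    src=np.float32([pix(p,[a,b,z]) for a,b in W])
    return cv2.warpPerspective(p["pixels"],cv2.getPerspectiveTransform(src,q),(n,n),flags=cv2.INTER_CUBIC)
E
python3 - <<'E'
from h import *
s=robot.observe();print(s["time"],s["tool_pos"],s["tool_rot"])
p=wrist()
look(p,dict(pliers=.05,pliers_grip=.05,pliers_tip=.023,rest=0),1)
cv2.imwrite("pics/plrect.png",rect(p,.54,.01,.05,.2,3)[:,:,::-1])
E
```

```text
5.475 [0.46286985 0.01240087 0.20397835] [ 3.14096710e+00 -9.24061710e-04  3.46914229e-04]
pliers 0.85 [323.9 138.8] [0.5396 0.0067 0.05  ]
pliers_grip 0.74 [327.  85.] [0.5818 0.0043 0.05  ]
pliers_tip 0.88 [337.4  42.5] [ 0.6205 -0.0052  0.023 ]
rest 0.71 [329.3  85.7] [0.5898 0.0008 0.    ]
```

View pics/plrect.png

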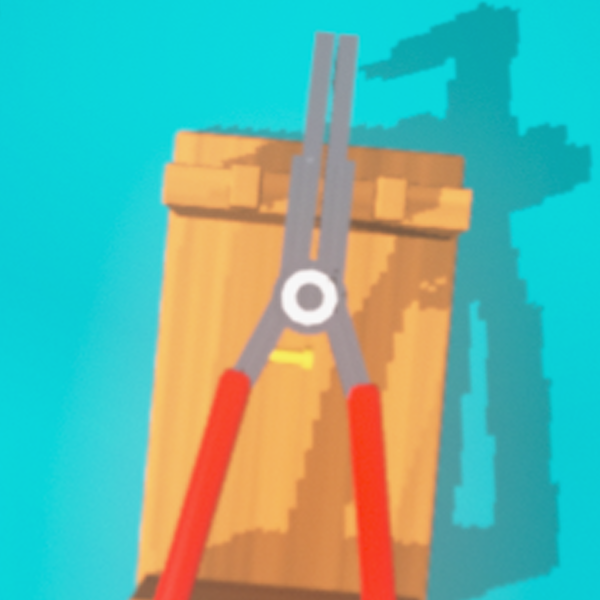

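Pliers: pivot at (309,297) gives world (0.541,0.007). Jaw end at (336,33) gives yaw -0.102 and length 88 mm, matching the spec; handles are red. Grip point is (0.4933,0.0119). Going down to grip.

Emit:
{"name": "carry_out", "arguments": {"commands": [[[0.015, -0.001, 0.02], 0.102, 1], [[0.0153, -0.0016, 0.035], 0, 1], [[0, 0, 0.035], 0, 1], [[0, 0, 0.03], 0, 1], [[0, 0, 0.02], 0, 1], [[0, 0, 0.016], 0, 1], [[0, 0, 0], 0, 1], [[0, 0, 0], 0, 1], [[0, 0, 0], 0, 1]]}}

```text
time: 6.85
tool_pos: [0.4935, 0.0136, 0.0484]
tool_rot: [3.141, -0.001, -0.102]
contact_force: [0.3, -0.5, -0.2]
opening: 0.0917
grip_force: 0.0
```

Emit:
{"name": "carry_out", "arguments": {"commands": [[[0, 0, 0], 0, 0.3], [[0, 0, 0], 0, 0], [[0, 0, 0], 0, 0], [[0, 0, 0], 0, 0], [[0, 0, 0], 0, 0], [[0, 0, 0], 0, 0], [[0, 0, 0], 0, 0]], "newtons": 20}}

```text
time: 7.72
tool_pos: [0.493, 0.0137, 0.0478]
tool_rot: [3.141, -0.0, -0.102]
contact_force: [-1.6, -0.9, 2.1]
opening: 0.0622
grip_force: 19.6
```

Emit:
{"name": "carry_out", "arguments": {"commands": [[[0, 0, -0.005], 0, 0], [[0, 0, -0.01], 0, 0], [[0, 0, -0.015], 0, 0], [[0, 0, -0.02], 0, 0], [[0, 0, -0.02], 0, 0], [[0, 0, -0.02], 0, 0], [[0, 0, 0], 0, 0], [[0, 0, 0], 0, 0], [[0, 0, 0], 0, 0]]}}

```text
time: 8.85
tool_pos: [0.4925, 0.0139, 0.137]
tool_rot: [3.142, 0.002, -0.102]
contact_force: [-0.5, -0.4, -2.0]
opening: 0.0623
grip_force: 19.7
```

Run:
```python
from h import *
s=robot.observe();print(s["time"],s["tool_pos"],s["tool_rot"],s["opening"],s["torque"])
p=wrist();save(p,"held.png")
w=robot.read_camera("side")
for q in (p,w): 
  for n in ("pliers","pliers_tip"):
    for r in robot.tip_of(q,n)[:1]: print(n,r["p"],r["at"],onz(q,r["at"],s["tool_pos"][2]-(.027 if "tip" in n else 0)))
```

```text
8.85 [0.49246129 0.01385522 0.13697239] [ 3.14158209e+00  1.58525690e-03 -1.02242720e-01] 0.06226042660318303 [ 0.0191983   0.05812415 -0.00519355]
pliers 0.62 [319.3, 197.6] [0.54027468 0.00789729 0.13697239]
pliers_tip 0.86 [323.4, 6.3] [ 0.62050616 -0.00229158  0.10997239]
pliers 0.6 [320.0, 226.5] [0.54957167 0.01060181 0.13697239]
pliers_tip 0.77 [237.5, 397.9] [0.21826652 0.42879841 0.10997239]
```

View pics/held.png

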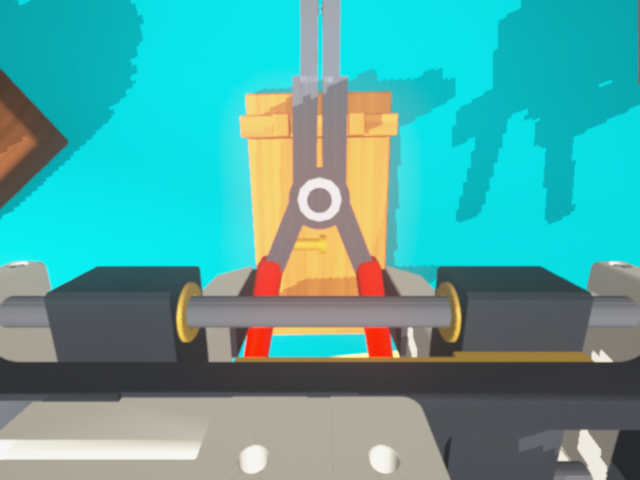

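Pliers are held: pivot at (319,199), jaws straight along tool x, sleeves between the pads. Before fetching the ring I'll measure the roll from beside it.

Emit:
{"name": "carry_out", "arguments": {"commands": [[[0, 0, -0.008], -0.084, 0], [[0, 0, -0.008], -0.083, 0], [[0.0073, -0.027, -0.006], 0, 0], [[0.0073, -0.027, -0.006], 0, 0], [[0.0073, -0.027, -0.006], 0, 0], [[0.0073, -0.027, -0.006], 0, 0], [[0.0073, -0.027, -0.006], 0, 0], [[0.0073, -0.027, -0.006], 0, 0], [[0.0073, -0.027, -0.006], 0, 0], [[0.0073, -0.027, -0.006], 0, 0], [[0, 0, 0], 0, 0], [[0, 0, 0], 0, 0]]}}

```text
time: 10.65
tool_pos: [0.5369, 0.2326, 0.2011]
tool_rot: [3.141, 0.001, 0.065]
contact_force: [0.3, 0.5, -3.1]
opening: 0.0618
grip_force: 19.7
```

```bash
cat > roll.py <<'E'
from h import *
import sys
s=robot.observe();print(s["time"],s["tool_pos"],s["tool_rot"],s["opening"])
p=wrist(); np.save("roll_%s.npy"%sys.argv[1],p["view"])
look(p,dict(groove=.097,roll=0),1)
im=rect(p,.605,.283,.112,.09,6); cv2.imwrite("pics/roll_%s.png"%sys.argv[1],im[:,:,::-1])
# pivot and jaws in image
g=p["pixels"].astype(int); H=cv2.cvtColor(p["pixels"],cv2.COLOR_RGB2HSV)
w=((g.min(2)>200)&(H[:,:,1]<30)).astype(np.uint8)[150:250,270:370]; ys,xs=np.nonzero(w)
print("pivot px",270+xs.mean(),150+ys.mean(),len(xs),"cx",p["cx"],p["cy"])
for r in (5,20,40,60): 
    x=np.nonzero(H[r,270:370,1]<90)[0]; print(r,x.min()+270,x.max()+270,len(x))
E
python3 roll.py a
```

```text
10.65 [0.53689096 0.23263453 0.2011484 ] [3.14086916e+00 1.16269942e-03 6.50089165e-02] 0.061761937719884426
groove 0.94 [251.2 143.7] [0.6054 0.2837 0.097 ]
roll 0.97 [271.6 145.3] [0.6053 0.2822 0.    ]
pivot px 313.0099403578529 193.03081510934393 1006 cx 318.2854548515726 236.30688838426792
5 300 369 49
20 300 340 36
40 300 339 35
60 296 339 37
```

View pics/roll_a.png

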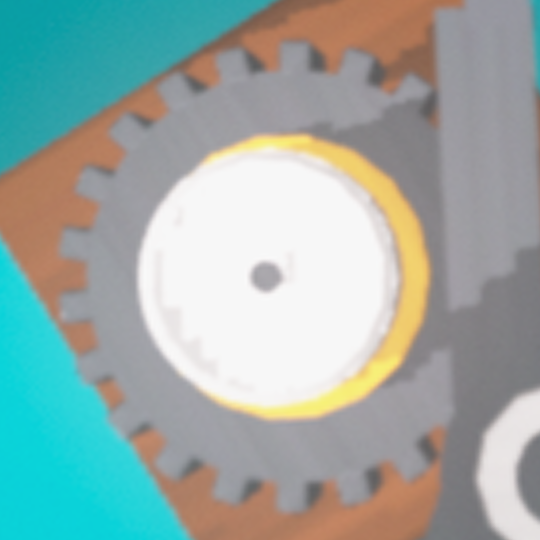

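Roll patch at 6 px/mm: the centre hole of the white journal end is at (265,276), which gives the axis at (0.604,0.2838). The network agrees at (0.605,0.283). Next I'll compute the tip in the tool frame and head for the ring.

Run:
```python
from h import *
p=robot.read_camera("wrist");T=p["T_tool_cam"]
def tool(uv,z):
    d=T[:3,:3]@np.array([(uv[0]-p["cx"])/p["fx"],-(uv[1]-p["cy"])/p["fy"],-1]); o=T[:3,3]; return o+d*(z-o[2])/d[2]
piv=tool((319.5,199),-.006); j=tool((319.8,20),-.005); print(piv,j)
a=np.arctan2(j[1]-piv[1],j[0]-piv[0]); tip=piv[:2]+.082*np.array([np.cos(a),np.sin(a)]); print(a,tip)
y=.065
def tcp(P,t,y): return np.array(P)-t[0]*np.array([np.cos(y),np.sin(y)])-t[1]*np.array([np.sin(y),-np.cos(y)])
s=robot.observe(); 
yaw=y+a  # tool yaw so that the pliers point along y (tool y is mirrored)
t=tcp((.5737,-.2713),tip-[.0005,0],yaw); d=t-s["tool_pos"][:2]; c,n=np.cos(y),np.sin(y)
print(yaw,t,"tool shift",d@[c,n],d@[n,-c])
```

```text
[ 0.04831481  0.00121585 -0.006     ] [ 0.11308682  0.00134355 -0.005     ]
0.001971629067770086 [0.13031465 0.00137752]
0.06697162906777009 [ 0.44408418 -0.27861297] tool shift -0.12611823556633994 0.5037805366494269
```

Emit:
{"name": "carry_out", "arguments": {"commands": [[[-0.005, 0.018, 0], 0, 0], [[-0.009, 0.036, 0], 0, 0], [[-0.009, 0.036, 0], 0, 0], [[-0.009, 0.036, 0], 0, 0], [[-0.009, 0.036, 0], 0, 0], [[-0.009, 0.036, 0], 0, 0], [[-0.009, 0.036, 0], 0, 0], [[-0.009, 0.036, 0], 0, 0], [[-0.009, 0.036, 0], 0, 0], [[-0.009, 0.036, 0.01], 0, 0], [[-0.009, 0.036, 0.02], 0, 0], [[-0.009, 0.036, 0.02], 0, 0], [[-0.009, 0.036, 0.02], 0, 0], [[-0.009, 0.036, 0.02], 0, 0], [[-0.004, 0.018, 0.01], 0, 0], [[0, 0, 0], 0, 0], [[0, 0, 0], 0, 0], [[0, 0, 0], 0, 0]]}}

```text
time: 13.1
tool_pos: [0.4446, -0.2772, 0.1024]
tool_rot: [3.141, -0.001, 0.066]
contact_force: [-0.0, 0.4, -2.8]
opening: 0.0618
grip_force: 19.7
```

Run:
```python
from h import *
s=robot.observe();print(s["time"],s["tool_pos"],s["tool_rot"],s["opening"])
y=.065;c,n=np.cos(y),np.sin(y);d=np.array([.44408,-.27861])-s["tool_pos"][:2];print("shift",d@[c,n],d@[n,-c])
p=wrist();save(p,"near.png",(240,0,160,200),3)
a=robot.read_camera("side");b=robot.read_camera("top")
X=np.array(s["tool_pos"])+[.1298*c+.0014*n,.1298*n-.0014*c,-.0275]
for q,nm in ((a,"side"),(b,"top")):
    print(nm,"pred tip",pix(q,X),"gap",pix(q,[.5737,-.2713,.022]))
    for k in("pliers_tip","ring_gap"):print(k,[(round(r["p"],2),np.round(r["at"],1)) for r in robot.tip_of(q,k)[:3]])
u,v=map(int,pix(a,X)); i1=a["pixels"][v-35:v+35,u-45:u+45,::-1]
u,v=map(int,pix(b,X)); i2=b["pixels"][v-35:v+35,u-45:u+45,::-1]
cv2.imwrite("pics/hover.png",cv2.resize(np.vstack([i1,i2]),None,fx=4.2,fy=4.2,interpolation=cv2.INTER_CUBIC))
```

```text
13.1 [ 0.44462424 -0.27720776  0.10243309] [ 3.14095319e+00 -8.00175116e-04  6.60639260e-02] 0.06180018995650451
shift -0.0006341769553459916 0.0013639285894523961
side pred tip [394.33842543 205.07734628] gap [393.34212383 219.06087257]
pliers_tip [(0.86, array([234.2, 396.7]))]
ring_gap []
top pred tip [421.36003242 240.86997861] gap [418.37181139 245.62328682]
pliers_tip [(0.75, array([175.9, 355.1])), (0.67, array([422.2, 244.4]))]
ring_gap [(0.55, array([418.7, 245.3])), (0.29, array([421.6, 240.2])), (0.2, array([157.9, 252.5]))]
```

View pics/hover.png

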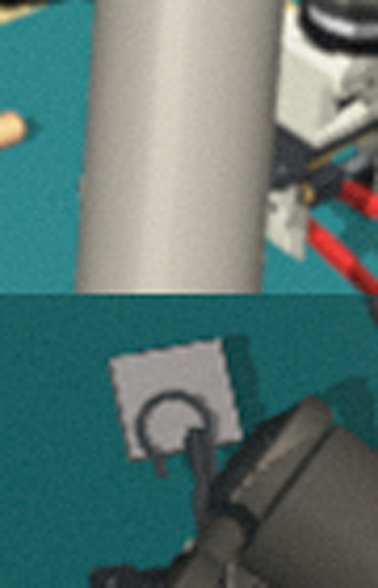

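Side view is blocked by the arm. In the top view the jaw tip is at about (423.6,243), matching my prediction within about 1 mm, and it hovers beyond the ring gap as expected. Lowering in two stages.

Emit:
{"name": "carry_out", "arguments": {"commands": [[[-0.0006, 0.0014, 0.01], 0, 0], [[0, 0, 0.014], 0, 0], [[0, 0, 0.012], 0, 0], [[0, 0, 0], 0, 0], [[0, 0, 0], 0, 0], [[0, 0, 0], 0, 0]]}}

```text
time: 14.2
tool_pos: [0.444, -0.2796, 0.0661]
tool_rot: [3.141, -0.001, 0.065]
contact_force: [0.0, 0.5, -3.2]
opening: 0.0619
grip_force: 19.7
```

Run:
```python
from h import *
s=robot.observe();print(s["time"],s["tool_pos"],s["tool_rot"],s["contact_force"])
y=.066;c,n=np.cos(y),np.sin(y);d=np.array([.44408,-.27861])-s["tool_pos"][:2];print("shift",d@[c,n],d@[n,-c])
```

```text
14.2 [ 0.4439543  -0.27964993  0.0661342 ] [ 3.14087367e+00 -6.96716108e-04  6.47885334e-02] [ 0.04150268  0.54205011 -3.17970437]
shift 0.00019401152859950226 -0.0010293800251775281
```

```bash
cat >> h.py <<'E'
def avg(k=8):
    a=[]
    for i in range(k): robot.read_camera("top"); a.append(robot.observe()["tool_pos"])
    return np.mean(a,0),np.std(a,0)
E
python3 - <<'E'
from h import *
m,sd=avg();print(m,sd)
y=.065;c,n=np.cos(y),np.sin(y);d=np.array([.44408,-.27861])-m[:2];print("shift",d@[c,n],d@[n,-c])
E
```

```text
[ 0.44380291 -0.27951298  0.06599484] [7.17783078e-05 6.32562612e-05 1.18306324e-04]
shift 0.00033516009974333293 -0.0008830776672354521
```

Emit:
{"name": "carry_out", "arguments": {"commands": [[[0.0003, -0.0009, 0], 0, 0], [[0, 0, 0], 0, 0], [[0, 0, 0.004], 0, 0], [[0, 0, 0.004], 0, 0], [[0, 0, 0.004], 0, 0], [[0, 0, 0], 0, 0], [[0, 0, 0], 0, 0], [[0, 0, 0], 0, 0]]}}

```text
time: 15.6
tool_pos: [0.444, -0.2786, 0.0539]
tool_rot: [3.141, -0.0, 0.065]
contact_force: [0.6, 0.4, -2.7]
opening: 0.0616
grip_force: 19.7
```

Run:
```python
from h import *
m,sd=avg(2);print(m)
y=.065;c,n=np.cos(y),np.sin(y);d=np.array([.44408,-.27861])-m[:2];print("shift",d@[c,n],d@[n,-c])
s=robot.observe();print(s["contact_force"],s["torque"],s["time"],s["opening"])
p=wrist()
im=p["pixels"][0:120,240:400,::-1]
b=robot.read_camera("top");j=b["pixels"][220:260,395:448,::-1]
cv2.imwrite("pics/ins.png",np.vstack([cv2.resize(im,(640,480),interpolation=2)[:300],cv2.resize(j,(397,300),interpolation=2).copy() if 0 else cv2.copyMakeBorder(cv2.resize(j,(397,300),interpolation=2),0,0,0,243,0)]))
```

```text
[ 0.44398134 -0.27854778  0.05385333]
shift 9.440988921823188e-05 6.849326993958548e-05
[-0.55385804  0.97784678 -3.6547074 ] [0.05189637 0.04202274 0.03492564] 15.7 0.06160973379976373
```

View pics/ins.png

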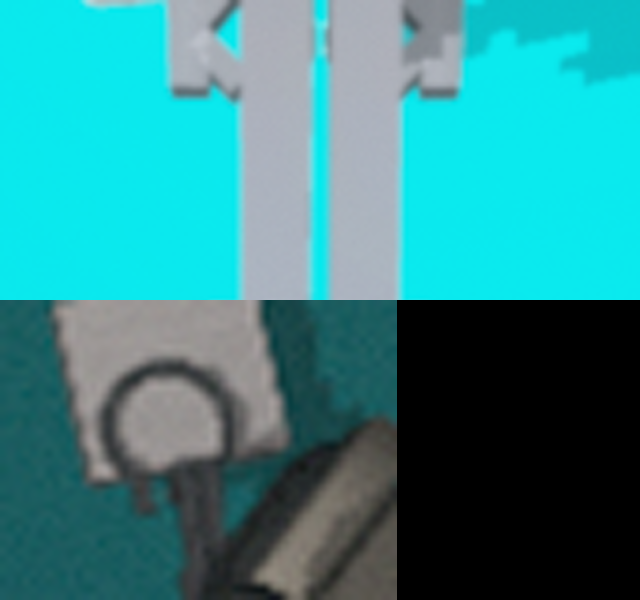

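Wrist crop: the lugs' outer edges are at 168 and 462 and the jaws at 242–402, so the jaws sit between the lugs with about 0.7 mm offset. The notches are level with the pins, and no contact shows. After a small shift I'll squeeze.

Emit:
{"name": "carry_out", "arguments": {"commands": [[[0, -0.0006, 0], 0, 0], [[0, 0, 0], 0, 0], [[0, 0, 0], 0, 0], [[0, 0, 0], 0, 0], [[0, 0, 0], 0, 0], [[0, 0, 0], 0, 0], [[0, 0, 0], 0, 0], [[0, 0, 0], 0, 0], [[0, 0, 0], 0, 0], [[0, 0, 0], 0, 0]], "newtons": 60}}

```text
time: 17.05
tool_pos: [0.4439, -0.2779, 0.0537]
tool_rot: [3.142, -0.0, 0.065]
contact_force: [0.6, -0.2, -1.5]
opening: 0.0364
grip_force: 59.9
```

Run:
```python
from h import *
s=robot.observe();print(s["contact_force"],s["torque"],s["time"],s["opening"],s["grip_force"],s["tool_pos"])
p=wrist(); save(p,"sq.png",(200,0,240,130),3)
```

```text
[ 0.63505942 -0.19276242 -1.46956246] [0.00961287 0.07347594 0.02794736] 17.05 0.03636250732252873 59.93648171424866 [ 0.44387945 -0.27789655  0.05372792]
```

View pics/sq.png

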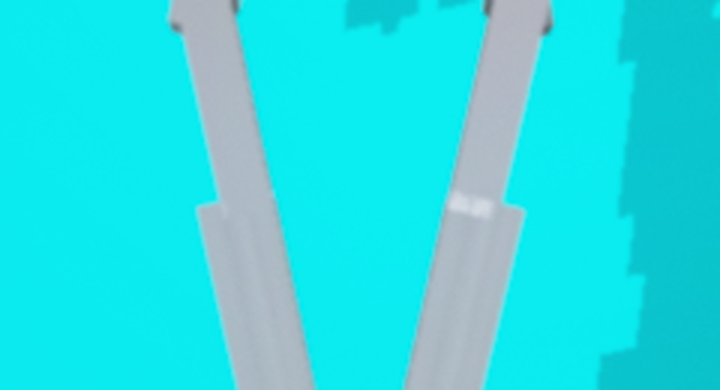

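The squeezed jaws are spread fully at (170–240) and (485–550), with the ring's lugs showing at both jaw ends, so the pins are seated. Opening is 36 mm. Lifting; from here on I use numbers only.

Emit:
{"name": "carry_out", "arguments": {"commands": [[[0, 0, -0.003], 0, 0], [[0, 0, -0.005], 0, 0], [[0, 0, -0.01], 0, 0], [[0, 0, -0.015], 0, 0], [[0, 0, -0.02], 0, 0], [[0, 0, -0.025], 0, 0], [[0, 0, -0.025], 0, 0], [[0, 0, -0.025], 0, 0], [[0, 0, -0.02], 0, 0], [[0, 0, 0], 0, 0], [[0, 0, 0], 0, 0]]}}

```text
time: 18.48
tool_pos: [0.4435, -0.2776, 0.2014]
tool_rot: [-3.141, 0.001, 0.065]
contact_force: [0.2, 0.5, -1.8]
opening: 0.0363
grip_force: 59.9
```

Run:
```python
from h import *
s=robot.observe();print(s["contact_force"],s["torque"],s["time"],s["opening"],s["grip_force"],s["tool_pos"],s["tool_rot"])
old=cv2.imread("pics/sq.png"); old=cv2.resize(old,(240,130),interpolation=cv2.INTER_AREA)
p=wrist(); T=p["T_tool_cam"]; new=p["pixels"][0:130,200:440,::-1]
ho=cv2.cvtColor(old,cv2.COLOR_BGR2HSV);hn=cv2.cvtColor(np.ascontiguousarray(new),cv2.COLOR_BGR2HSV)
for r in (2,5,8,11,30): 
    for h in (ho,hn):
        x=np.nonzero(h[r,50:195,1]<110)[0]+50; print(r,x[:1],x[x<120][-1:],x[x>=120][:1],x[-1:])
def tool(uv,z):
    d=T[:3,:3]@np.array([(uv[0]-p["cx"])/p["fx"],-(uv[1]-p["cy"])/p["fy"],-1]); o=T[:3,3]; return o+d*(z-o[2])/d[2]
g=cv2.cvtColor(p["pixels"],cv2.COLOR_RGB2GRAY)[130:250,260:380]
c=cv2.HoughCircles(cv2.medianBlur(g,3),cv2.HOUGH_GRADIENT,1,30,param1=100,param2=15,minRadius=8,maxRadius=30);print(c)
print("net piv",[(r["p"],r["at"]) for r in robot.tip_of(p,"pliers")[:2]])
for q in (c[0][:3] if c is not None else []): print("pivot tool",tool((q[0]+260,q[1]+130),-.006))
b=robot.read_camera("top");y=.065
C=np.array(s["tool_pos"])+[.1547*np.cos(y),.1547*np.sin(y),-.0317]
print("pred eye",pix(b,C),[(n,[(round(r["p"],2),np.round(r["at"],1)) for r in robot.tip_of(b,n)[:2]]) for n in("ring","ring_eye","ring_gap","block")])
```

```text
[ 0.20847019  0.52207448 -1.78940505] [0.00144028 0.0490599  0.01056159] 18.475 0.03634555906925828 59.93604362010956 [ 0.44351018 -0.27756624  0.20136519] [-3.14114707e+00  5.37381135e-04  6.48251930e-02]
2 [57] [78] [161] [183]
2 [57] [119] [120] [183]
5 [56] [77] [163] [183]
5 [57] [119] [120] [184]
8 [57] [78] [162] [183]
8 [57] [119] [120] [184]
11 [61] [79] [162] [180]
11 [60] [119] [120] [182]
30 [65] [83] [157] [175]
30 [65] [119] [120] [176]
[[[59.5 56.5 12.1]]]
net piv [(0.94, [320.1, 183.5])]
pivot tool [ 0.05337428  0.00121701 -0.006     ]
pred eye [426.26214892 222.83794334] [('ring', [(0.4, array([427.6, 221.9]))]), ('ring_eye', [(0.59, array([421.8, 222.3])), (0.54, array([222.2, 243.2]))]), ('ring_gap', [(0.64, array([428.9, 230.2]))]), ('block', [(0.81, array([421.4, 236.7]))])]
```

Emit:
{"name": "carry_out", "arguments": {"commands": [[[0.0013, -0.017, 0], 0, 0], [[0.0026, -0.0345, 0], 0, 0], [[0.0026, -0.0345, 0], 0, 0], [[0.0026, -0.0345, 0], 0, 0], [[0.0026, -0.0345, 0], 0, 0], [[0.0026, -0.0345, 0], 0, 0], [[0.0026, -0.0345, 0], 0, 0], [[0.0026, -0.0345, 0], 0, 0], [[0.0026, -0.0345, 0], 0, 0], [[0.0026, -0.0345, 0], 0, 0], [[0.0026, -0.0345, 0], 0, 0], [[0.0026, -0.0345, 0], 0, 0], [[0.0026, -0.0345, 0], 0, 0], [[0.0026, -0.0345, 0], 0, 0], [[0.0026, -0.0345, 0], 0, 0], [[0.0026, -0.0345, 0], 0, 0], [[0.0014, -0.0168, 0], 0, 0], [[0, 0, 0], 0, 0], [[0, 0, 0], 0, 0], [[0, 0, 0], 0, 0]]}}

```text
time: 21.32
tool_pos: [0.4499, 0.274, 0.2017]
tool_rot: [3.141, 0.0, 0.064]
contact_force: [0.5, 0.7, -2.6]
opening: 0.0364
grip_force: 59.9
```

```bash
cat > chk.py <<'E'
from h import *
m,sd=avg(3);s=robot.observe();y=s["tool_rot"][2];c,n=np.cos(y),np.sin(y)
print(s["time"],m,y,"F",np.round(s["contact_force"],2),np.round(s["torque"],3))
E_=np.array([.604,.2838]); t=E_-.1548*np.array([c,n])-.0015*np.array([n,-c]); d=t-m[:2]
print("shift",d@[c,n],d@[n,-c],"eye z",m[2]-.0317)
C=m+[.1548*c+.0015*n,.1548*n-.0015*c,-.0317]
for k in("top","side"):
    p=robot.read_camera(k);np.savez("last_%s.npz"%k,px=p["pixels"])
    print(k,"pred eye",pix(p,C),[(q,[(round(r["p"],2),np.round(r["at"],1)) for r in robot.tip_of(p,q)[:2]]) for q in("ring_eye","ring_gap","groove")])
E
python3 chk.py
```

```text
21.475 [0.44993734 0.27422075 0.20177101] 0.06379399298210742 F [ 0.04  0.88 -1.69] [ 0.064  0.098 -0.013]
shift -0.00044004483388168696 -0.0012381581810059859 eye z 0.17007101178692646
top pred eye [208.97079009 228.40777347] [('ring_eye', [(0.6, array([210.9, 235. ])), (0.48, array([208.2, 227.1]))]), ('ring_gap', [(0.52, array([211.9, 236.1])), (0.29, array([224.2, 242.9]))]), ('groove', [(0.74, array([214., 236.]))])]
side pred eye [215.85132797 243.19705963] [('ring_eye', [(0.39, array([214.8, 246.2])), (0.25, array([222. , 291.5]))]), ('ring_gap', [(0.41, array([218.8, 250.3]))]), ('groove', [(0.65, array([219.1, 262. ]))])]
```

Emit:
{"name": "carry_out", "arguments": {"commands": [[[-0.0004, -0.0012, 0.005], 0, 0], [[0, 0, 0.012], 0, 0], [[0, 0, 0.012], 0, 0], [[0, 0, 0.01], 0, 0], [[0, 0, 0.005], 0, 0], [[0, 0, 0], 0, 0], [[0, 0, 0], 0, 0], [[0, 0, 0], 0, 0], [[0, 0, 0], 0, 0]]}}

```text
time: 23.0
tool_pos: [0.4495, 0.2762, 0.158]
tool_rot: [-3.141, -0.001, 0.065]
contact_force: [-0.1, 1.2, -2.9]
opening: 0.0365
grip_force: 59.9
```

```bash
python3 chk.py
python3 - <<'E'
from h import *
m=np.array(robot.observe()["tool_pos"]);b=robot.read_camera("top")
im=b["pixels"].astype(int)[222:250,200:230]
print(im.mean(2).astype(int).tolist().__str__().replace("], [","\n"))
w=(im.min(2)>185);ys,xs=np.nonzero(w);print("white",200+xs.mean(),222+ys.mean(),len(xs),"pred journal",pix(b,[.604,.2838,.112]))
E
```

```text
23.15 [0.44938662 0.27615811 0.15785011] 0.06478481034134753 F [-0.38  0.43 -1.58] [0.022 0.026 0.013]
shift -1.6231903465376528e-05 0.0008837349695394489 eye z 0.12615011109941307
top pred eye [211.53915507 233.08028213] [('ring_eye', [(0.46, array([211.7, 232.8]))]), ('ring_gap', [(0.56, array([210.4, 239.3])), (0.24, array([214.1, 237.5]))]), ('groove', [(0.96, array([213.7, 234.3])), (0.72, array([213.5, 233.4]))])]
side pred eye [217.29392773 256.85534482] [('ring_eye', [(0.53, array([214.1, 258.5]))]), ('ring_gap', [(0.61, array([227.4, 259.2])), (0.41, array([224.3, 265.2]))]), ('groove', [(0.67, array([219. , 266.1]))])]
[[52, 53, 53, 54, 50, 51, 46, 57, 54, 58, 56, 50, 55, 52, 61, 74, 54, 39, 55, 49, 52, 52, 49, 46, 49, 52, 42, 38, 38, 44
47, 51, 50, 52, 51, 49, 55, 58, 58, 63, 61, 63, 59, 61, 62, 59, 51, 49, 61, 64, 49, 38, 46, 47, 43, 45, 40, 40, 41, 31
55, 47, 55, 54, 51, 57, 55, 62, 59, 57, 54, 57, 56, 53, 55, 63, 64, 63, 60, 64, 61, 43, 40, 48, 38, 33, 38, 36, 40, 40
53, 48, 52, 55, 58, 65, 59, 53, 57, 55, 54, 54, 57, 58, 59, 56, 56, 61, 64, 65, 60, 47, 47, 48, 34, 32, 
[... 2494 characters left out ...]
 99, 83, 65, 62, 51, 54, 60, 64, 60, 62, 61, 65, 60, 43, 44, 41
107, 110, 111, 112, 90, 56, 38, 30, 27, 37, 29, 29, 26, 11, 48, 55, 61, 58, 50, 53, 60, 63, 61, 64, 59, 58, 68, 48, 42, 44
110, 111, 110, 116, 99, 66, 45, 27, 40, 31, 31, 31, 26, 16, 38, 55, 64, 51, 47, 61, 61, 60, 63, 58, 45, 38, 55, 40, 30, 30
111, 110, 111, 110, 109, 84, 50, 39, 36, 34, 30, 27, 32, 23, 31, 48, 60, 54, 50, 57, 61, 60, 65, 57, 39, 44, 45, 37, 36, 39
115, 113, 113, 112, 113, 99, 65, 44, 30, 37, 34, 28, 25, 27, 30, 34, 56, 49, 52, 61, 53, 43, 50, 56, 45, 46, 52, 36, 44, 45]]
white nan nan 0 pred journal [212.92603451 234.42308354]<stdin>:5: RuntimeWarning: Mean of empty slice.
  ret = ret.dtype.type(ret / rcount)
```

The top image shows the journal's centre hole at about (213.1,234.5) against a predicted (212.9,234.4), so the axis is confirmed. Descending over the journal.

Emit:
{"name": "carry_out", "arguments": {"commands": [[[0, 0.0009, 0.003], 0, 0], [[0, 0, 0.004], 0, 0], [[0, 0, 0.004], 0, 0], [[0, 0, 0.003], 0, 0], [[0, 0, 0], 0, 0], [[0, 0, 0], 0, 0], [[0, 0, 0], 0, 0]]}}

```text
time: 24.48
tool_pos: [0.4495, 0.2753, 0.1438]
tool_rot: [-3.142, -0.0, 0.065]
contact_force: [-0.5, -0.1, -3.5]
opening: 0.0363
grip_force: 59.9
```

```bash
python3 chk.py
```

```text
24.625 [0.44943716 0.27525698 0.14380483] 0.06484475746658913 F [ 0.48  0.01 -2.75] [ 0.029  0.103 -0.026]
shift -8.42338584398102e-06 -9.497119314503262e-06 eye z 0.11210483464903154
top pred eye [212.92176201 234.4095843 ] [('ring_eye', [(0.5, array([210.1, 233. ]))]), ('ring_gap', [(0.67, array([214.8, 239.7])), (0.44, array([481.2, 247.6]))]), ('groove', [])]
side pred eye [218.26546151 260.83189657] [('ring_eye', [(0.55, array([217.7, 262.6])), (0.47, array([316.4, 255.1]))]), ('ring_gap', [(0.59, array([227.2, 267.3])), (0.2, array([161.1, 328.2]))]), ('groove', [])]
```

Emit:
{"name": "carry_out", "arguments": {"commands": [[[0, 0, 0.002], 0, 0], [[0, 0, 0.002], 0, 0], [[0, 0, 0.002], 0, 0], [[0, 0, 0.002], 0, 0], [[0, 0, 0.002], 0, 0], [[0, 0, 0], 0, 0], [[0, 0, 0], 0, 0], [[0, 0, 0], 0, 0]]}}

```text
time: 26.02
tool_pos: [0.4494, 0.2752, 0.1338]
tool_rot: [3.142, -0.0, 0.065]
contact_force: [0.1, -1.0, -2.5]
opening: 0.0364
grip_force: 59.9
```

```bash
cat > f.py <<'E'
from h import *
a=[]
for i in range(8):
    robot.read_camera("side"); s=robot.observe(); a.append(np.r_[s["contact_force"],s["torque"],s["tool_pos"]])
a=np.array(a);print(s["time"],np.round(a.mean(0),4).tolist(),np.round(a.std(0)[:6]/8**.5,3).tolist(),s["tool_rot"],"eye z",a.mean(0)[8]-.0317)
E
python3 f.py; python3 chk.py
```

```text
26.425 [0.2307, -0.1438, -2.5749, 0.0231, 0.0483, -0.004, 0.4494, 0.2752, 0.1337] [0.147, 0.196, 0.14, 0.005, 0.005, 0.011] [ 3.14148094e+00 -4.08998892e-05  6.48489905e-02] eye z 0.10202834223129784
26.575 [0.44937934 0.27520994 0.13367636] 0.0647980861810129 F [ 0.25  0.05 -1.72] [0.028 0.057 0.027]
shift 5.23964497475887e-05 -5.991845158918007e-05 eye z 0.1019763595104651
top pred eye [213.68008023 235.39500903] [('ring_eye', [(0.58, array([214. , 232.3]))]), ('ring_gap', []), ('groove', [(0.74, array([212.9, 234.3]))])]
side pred eye [218.76378814 263.77628527] [('ring_eye', []), ('ring_gap', []), ('groove', [(0.88, array([217.3, 266.2]))])]
```

Emit:
{"name": "carry_out", "arguments": {"commands": [[[0, 0, 0.001], 0, 0], [[0, 0, 0.001], 0, 0], [[0, 0, 0.001], 0, 0], [[0, 0, 0.001], 0, 0], [[0, 0, 0.001], 0, 0], [[0, 0, 0], 0, 0], [[0, 0, 0], 0, 0]]}}

```text
time: 27.85
tool_pos: [0.4494, 0.2752, 0.1287]
tool_rot: [3.141, -0.0, 0.065]
contact_force: [-0.2, -0.4, -2.5]
opening: 0.0362
grip_force: 59.9
```

```bash
python3 f.py
```

```text
28.25 [0.2939, 0.1319, -2.8154, 0.0227, 0.0566, -0.006, 0.4494, 0.2752, 0.1287] [0.141, 0.214, 0.174, 0.01, 0.011, 0.009] [ 3.14150204e+00 -2.69602737e-05  6.47980826e-02] eye z 0.09700716847941782
```

Emit:
{"name": "carry_out", "arguments": {"commands": [[[0, 0, 0.0005], 0, 0], [[0, 0, 0.0005], 0, 0], [[0, 0, 0], 0, 0], [[0, 0, 0], 0, 0]]}}

```text
time: 28.75
tool_pos: [0.4494, 0.2752, 0.1277]
tool_rot: [3.141, 0.0, 0.065]
contact_force: [0.1, 0.4, -2.6]
opening: 0.0364
grip_force: 59.9
```

```bash
python3 f.py
```

```text
29.15 [-0.1855, 0.0057, -2.3692, 0.0232, 0.053, 0.0064, 0.4494, 0.2752, 0.1277] [0.192, 0.125, 0.179, 0.01, 0.011, 0.011] [ 3.14149575e+00 -1.64220572e-05  6.48165113e-02] eye z 0.09598653486263076
```

Emit:
{"name": "carry_out", "arguments": {"commands": [[[0, 0, 0.0005], 0, 0], [[0, 0, 0], 0, 0], [[0, 0, 0], 0, 0]]}}

```text
time: 29.52
tool_pos: [0.4494, 0.2752, 0.1272]
tool_rot: [3.141, -0.0, 0.065]
contact_force: [0.5, -0.0, -2.8]
opening: 0.0366
grip_force: 59.9
```

```bash
sed -i 's/range(8)/range(5)/' f.py; python3 f.py
```

```text
29.775 [0.0211, 0.2325, -2.461, 0.0305, 0.012, -0.0219, 0.4494, 0.2752, 0.1272] [0.119, 0.141, 0.101, 0.009, 0.009, 0.011] [ 3.14150717e+00 -2.04079216e-05  6.47772583e-02] eye z 0.0954791385921632
```

Emit:
{"name": "carry_out", "arguments": {"commands": [[[0, 0, 0.0005], 0, 0], [[0, 0, 0], 0, 0], [[0, 0, 0], 0, 0]]}}

```text
time: 30.15
tool_pos: [0.4493, 0.2752, 0.1267]
tool_rot: [3.141, 0.0, 0.065]
contact_force: [-0.2, 0.2, -2.4]
opening: 0.0365
grip_force: 59.9
```

```bash
python3 f.py
```

```text
30.4 [0.3646, -0.2035, -2.5379, 0.0226, 0.0346, 0.007, 0.4494, 0.2752, 0.1267] [0.276, 0.2, 0.258, 0.009, 0.014, 0.011] [ 3.14152228e+00 -2.89766562e-05  6.48372753e-02] eye z 0.0949823010009804
```

Emit:
{"name": "carry_out", "arguments": {"commands": [[[0, 0, 0.0005], 0, 0], [[0, 0, 0], 0, 0], [[0, 0, 0], 0, 0]]}}

```text
time: 30.78
tool_pos: [0.4493, 0.2752, 0.1262]
tool_rot: [3.142, 0.0, 0.065]
contact_force: [0.3, 0.0, -2.3]
opening: 0.0366
grip_force: 59.9
```

```bash
python3 f.py
```

```text
31.025 [-0.8126, 0.0439, -1.3851, 0.0229, 0.0545, -0.014, 0.4493, 0.2752, 0.1262] [0.231, 0.264, 0.146, 0.013, 0.009, 0.009] [3.14150885e+00 6.18305263e-05 6.47982481e-02] eye z 0.09448150510236913
```

Emit:
{"name": "carry_out", "arguments": {"commands": [[[0, 0, 0.0005], 0, 0], [[0, 0, 0], 0, 0], [[0, 0, 0], 0, 0]]}}

```text
time: 31.4
tool_pos: [0.4494, 0.2752, 0.1257]
tool_rot: [3.142, -0.0, 0.065]
contact_force: [-1.1, 0.6, -2.2]
opening: 0.0366
grip_force: 60.0
```

```bash
python3 f.py
```

```text
31.65 [-0.9066, 0.073, -1.35, 0.0221, 0.0463, 0.0266, 0.4494, 0.2752, 0.1257] [0.194, 0.139, 0.262, 0.01, 0.011, 0.01] [ 3.14149927e+00 -2.26549324e-05  6.48003713e-02] eye z 0.09398995617594963
```

Light contact with the hub began at TCP z ≈ 0.1263, so ring mid-thickness there is about 0.096. Raising about 1 mm.

Emit:
{"name": "carry_out", "arguments": {"commands": [[[0, 0, -0.0006], 0, 0], [[0, 0, -0.0005], 0, 0], [[0, 0, 0], 0, 0], [[0, 0, 0], 0, 0], [[0, 0, 0], 0, 0]]}}

```text
time: 32.28
tool_pos: [0.4494, 0.2752, 0.1268]
tool_rot: [3.142, -0.0, 0.065]
contact_force: [-1.2, 0.7, -2.9]
opening: 0.0364
grip_force: 59.9
```

```bash
sed -i 's/range(5)/range(10)/' f.py; python3 f.py; python3 chk.py
python3 - <<'E'
from h import *
old=cv2.resize(cv2.imread("pics/sq.png"),(240,130),interpolation=cv2.INTER_AREA)
p=wrist();new=p["pixels"][0:130,200:440,::-1]
for nm,c0,c1 in(("L",50,84),("R",158,192)):
    for im in(old,new):
        g=im[0:22,c0:c1].mean(2); print(nm,"\n".join(" ".join("%3d"%v for v in r[::2]) for r in g[::1][2:16]),"\n")
E
```

```text
32.775 [-0.0569, -0.0512, -2.3983, 0.0154, 0.0032, 0.005, 0.4494, 0.2752, 0.1268] [0.174, 0.152, 0.18, 0.006, 0.01, 0.009] [ 3.14149012e+00 -6.49653432e-05  6.48453158e-02] eye z 0.09507034977197981
32.925 [0.44938004 0.27521552 0.12678486] 0.06484398625845778 F [ 0.69  0.5  -1.55] [ 0.003  0.028 -0.027]
shift 5.1269383473800525e-05 -4.728698786708633e-05 eye z 0.09508485632322908
top pred eye [214.17163599 236.04424044] [('ring_eye', [(0.66, array([215.5, 232.3]))]), ('ring_gap', [(0.38, array([214.3, 243.5])), (0.25, array([213.9, 234.8]))]), ('groove', [(0.57, array([215.3, 236.4]))])]
side pred eye [219.07581069 265.76336003] [('ring_eye', []), ('ring_gap', [(0.21, array([219.1, 264.1]))]), ('groove', [(0.71, array([237. , 275.5])), (0.62, array([219.3, 264.5]))])]
L 162 162 161 182 180 181 181 180 182 182 181 181 182 167 120 165 161
162 162 161 183 180 181 181 180 181 182 181 181 181 172 125 155 162
162 162 162 184 180 182 181 181 181 182 181 183 181 177 141 156 162
162 162 162 184 180 181 181 182 181 181 182 181 182 179 158 160 162
162 162 162 179 176 180 181 181 181 181 182 18
[... 2801 characters left out ...]
 120 105  95  70  80
138 139 124 135 139 139 138 139 138 140 139 137 114 104  87  60  68
138 140 126 137 139 140 140 138 139 139 139 135 106  97  76  58  61
137 138 123 138 140 137 139 139 138 138 139 131  91  82  65  59  59
139 137 123 139 139 139 139 140 138 138 139 127  76  73  61  58  58
138 136 123 140 139 140 139 139 139 140 137 123  75  68  61  58  59
138 134 127 140 140 139 139 140 140 139 139 125  82  65  59  58  59
138 131 131 140 139 139 139 139 140 139 138 125  90  61  59  59  58
136 129 135 140 140 141 140 140 139 138 138 120  82  61  59  60  57
138 128 135 140 139 140 140 140 140 139 138 115  73  59  59  60  60
135 126 135 138 139 140 141 140 139 139 137 115  80  59  59  58  61
```

```bash
python3 -c "
from cell import robot
print(robot.hand_in())"
```

```text
the job is handed in; nothing more can be done
None
```

I handed the job in at about 33 s with the ring held spread on the squeezed pliers at the groove, about 0.5 mm clear of the hub by the force readings; hand-in returned no verdict, and final height, tilt and centring are inferred from force and pose readings, not seen directly.

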